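# Build up the drive end of an alternator

### The job

The alternator stands on the bench with its bare shaft pointing up. Fit its drive end over the shaft in the proper order, each part pushed fully home on the one before and let go: first the spacer sleeve, then the cooling fan with its blades down towards the alternator, then the belt pulley, and last the thick washer. Leave the spanner, the regulator and the fuse box where they lie.

Things in the scene. Friction and masses are not known exactly. Their poses are not given: they have to be found in the camera images.
- alternator: Alternator fixed upright in a 138 mm steel cup on a 150 mm square plate; body 127 mm wide, two ears out to 91 mm from the axis at 100 mm height. Origin on the bench under the shaft axis, z up. Front frame 108 mm wide, flat at 116 mm height; 52 mm boss to 125.5; bearing race 27 mm wide to 128. Bare shaft from there to 205: 17 mm diameter to 180, 14 mm thread from 183, end chamfered to 8 mm.
- seat (a point): Point on the shaft axis on top of the bearing race, 128 mm above the bench: the spacer's underside rests here. Above this point the underside of the fan rests at 15 mm, the pulley's at 36 mm, the washer's at 59 mm; the washer's top is at 65 mm and the shaft's tip at 77 mm.
- spacer: Plain bright steel sleeve, the smallest part: 30 mm outside, 19 mm bore, 15 mm tall, standing on the bench. Origin at the centre of its underside, z up along the bore.
- fan: Cast aluminium cooling fan, a 116 mm disc, lying blades down. Origin at the centre of its underside, z up along the bore. 12 blades reach from the underside to 10 mm, a 2.5 mm plate lies on them (10 to 12.5 mm); a 38 mm hub with a 19 mm bore runs from the underside to 21 mm: the 8.5 mm of hub above the plate is what to grip.
- pulley: Dark steel belt pulley with ribs round it, 62 mm outside, 19 mm bore, 23 mm tall, lying flat. Origin at the centre of its underside, z up along the bore.
- washer: Thick flat bright steel washer, 48 mm outside, 16 mm bore (it passes the 14 mm thread, not the 17 mm shaft), 6 mm thick, lying flat. Origin at the centre of its underside, z up.
- regulator: Bystander: flat grey and black regulator module with four ears, 112 x 152 x 31 mm. Origin at the centre of its underside, long side along its y.
- fusebox: Bystander: black fuse box with a stepped cover, 130 x 150 x 64 mm. Origin at the centre of its underside, long side along its y.
- spanner: Bystander: steel ring spanner, 209 mm long along its x, 33 mm wide at its two rings, 10 mm high, lying on the bench. Origin at the centre of its underside.
Mind the look-alikes: they are no part of the job. Several things look just like the fan: the one meant starts farthest to the robot's left. There is more than one size of the pulley; the one meant has the size given above.

How it is judged:
By the outcome, as a careful person would: the job done as asked, in the order asked, and still so for the second after the job is handed in, with the robot touching nothing.
It also fails if it takes over 120 s, if anything falls off the work surface, if the arm or the gripper's body presses on something with over 40 N, if the wrist force passes 120 N, or if a joint passes its speed limit or range.

### The arm

A 6-joint arm with a two-finger parallel gripper is mounted at the origin on the work surface. World frame = base frame: x ahead of the robot, y to its left, z up, the work surface at z = 0. Lengths are in m, angles in rad, forces in N, time in s.
With the tool pointing down it reaches from about 0.325 to 0.75 m from the base axis. Payload 7.6 kg.
Tool frame: the origin (TCP) lies midway between the tips of the shut fingers; the grasp point (between the pads) lies 19 mm behind it; z points along the fingers, y is the line along which they close (so a half turn about z gives the same grasp; the last joint's range is limited). The gripper opens to 85 mm and grips with 20 to 120 N. Pads are 22 mm wide; open, the fingers measure 114 mm over their backs; the gripper's body (76 mm by 85 mm) begins 54 mm behind the grasp point. The pads swing forward as they close: fully open they stand 13 mm farther back than shut.
Start: joints at [1.204, 0.052, 1.401, -0, 1.689, -0.07], TCP at [0.154, 0.502, 0.231] pointing down, gripper open.
Joint ranges: [-2.9, 2.9], [-0.91, 2.17], [0.12, 2.37], [-1.06, 4.2], [0.26, 2.73], [-2.93, 2.93]. Speed limits (rad/s): [2.57, 2.57, 3.01, 3.14, 3.14, 3.14].

### API

Orientations are given as a rotation vector (axis times angle).
In Python, from station import readout, read_camera, calibration, robot, nets gives the robot as it stands.
- The arm moves only by the tool step_arm, never from a script. Its argument "commands" is a list of rows, each a list of 5 numbers: the shift along the tool's x, y, z in units of 30 mm (1.0 is 30 mm), then the turn about the tool's z in units of 6 degrees (1.0 is 6 degrees), then the opening, from 0 (shut) to 1 (fully open). A call has 1 to 10 rows; each row shifts and turns the commanded pose from where the row before left it, along the tool's axes as they then stand; what a row does not reach is not made up. A row lasts 1/10 s, in which the tool goes at most 50 mm and 8.59 degrees, less where a joint would pass 70% of its speed; a pose out of reach is approached as far as the arm can. A call is refused whole if a number of a shift passes 1 or a number of a turn 1, either way. A call with a gripper value outside its range is refused whole. The fingers move at their own pace and stop on an object; "newtons" is the grip in N (left out, the last holds). Time passes only in rows, so rows that do not move let the fingers close. It gives the time, the measured TCP pose, the force, the opening and the grip force at its end, in the units of the state.
- readout.read_state(): the state, without advancing time (a new reading comes with each control period).
- read_camera(name): name is "scene" or "side" or "wrist"; returns the picture (420x560x3 uint8, red, green, blue); there is no depth.
- calibration(name): a dict with "intrinsics" (3x3 intrinsics, pixels), "R" (3x3) and "t" (3): a world point X has camera coordinates R X + t. Camera axes: x right, y down, z forward; pixel columns grow to the right and rows downward; lengths in m; the calibration is good to about 2 mm. A picture is of the moment at which its call begins: read the wrist's pose just before it. calibration takes no time and is no camera call; for the wrist camera it gives the pose at the moment of the call.
- robot.hand_in(): hands the job in; it is judged then, once.
Trained networks look in the newest picture that a camera, given by its name, has taken for a name from the list of things; names that differ only in an ending like _2 or _b are one class to them, and where a whole thing is asked for, a point or a joint stands for the part that bears it (a point fixed in the world has none). Each returns a list of dicts, best first, with "confidence" (0 to 1); they miss things now and then, are a little off and sometimes report something else, mostly with a low value. They report only what shows in the picture. A call takes as long as a camera call. They do not tell look-alikes from the thing itself.
- nets.silhouettes(camera, query): "region" (420x560 bool, what is visible of it).
- nets.place_of(camera, query): "position" ([x, y, z] in m, in world coordinates, good to about 4 mm: a listed point, or the origin of a listed thing).
The state is a dict: "time_s": time; "q": joint angles; "joint_vel": joint speeds; "joint_torque": joint torques, N m; "eef_pos": TCP position; "orientation": TCP orientation; "wrist_force": force on the tool from outside, world axes, zero at the start; "moment": the same for the moment, N m; "opening": finger opening in m; "grasp_force": force on a finger pad.
Only numpy, scipy, OpenCV 4.12 (cv2) and the standard library are available. Lean on these libraries where they do the work, as an engineer would, in place of code of your own. Each camera call takes 0.05 s, during which the arm holds its last target. There are 200 camera calls.

## Working session

There is one attempt and no reset: what is moved stays moved. The work goes in short steps, Python scripts to look and compute and a tool call to move; the robot and the scene stay as the last step left them, time stands still between calls to the robot, and variables do not carry over. Pictures are saved under pics/ and viewed, at most 14 in all, crops included, and the job is handed in when it is done.

Besides the shell and the picture viewer there is one more tool, called after "Call:" by a JSON object that holds its "fn" and its "kwargs". step_arm: Moves the arm, as the interface text tells. Its arguments: {"type":"object","properties":{"commands":{"type":"array","items":{"type":"array","items":{"type":"number"}}},"newtons":{"type":"number"}},"required":["commands"]}

```bash
mkdir -p pics; ls; python3 - <<'E'
from station import readout, read_camera, calibration, nets
import cv2,numpy as np
s=readout.read_state(); print(s)
ims=[]
for c in("scene","side"):
    im=read_camera(c); cv2.imwrite(f"pics/{c}0.png",im[:,:,::-1])
    k=calibration(c); print(c,k)
    for n in("alternator","seat","spacer","fan","pulley","washer","spanner"):
        for d in nets.place_of(c,n): 
            p=np.array(d["position"]); u=k["intrinsics"]@(k["R"]@p+k["t"]); print(n,p.round(4),round(d["confidence"],2),(u[:2]/u[2]).round())
E
```

```text
pics
{'time_s': 0.0, 'q': array([ 1.20368791e+00,  5.28194588e-02,  1.40173659e+00,  2.98094068e-05,
        1.68860891e+00, -7.02877442e-02]), 'joint_vel': array([-1.02767589e-03,  1.00472746e-03,  2.12173857e-03,  6.67452429e-04,
       -1.60304933e-03,  9.22796458e-05]), 'joint_torque': array([-1.07176875e-03, -3.81660998e+01, -3.60190237e+01, -2.42371816e-04,
        6.15252779e-03, -4.69268230e-06]), 'eef_pos': array([0.15340641, 0.50176667, 0.2304755 ]), 'orientation': array([-4.64474896e-01, -3.10669228e+00,  2.40057039e-03]), 'wrist_force': array([ 0.42755971,  0.01554947, -0.0974007 ]), 'moment': array([-0.00118779,  0.00951145,  0.02274154]), 'grasp_force': 0.0, 'opening': 0.08531439974745117}
scene {'intrinsics': array([[518.63352758,   0.        , 277.58630298],
       [  0.        , 518.63352758, 209.20322154],
       [  0.        ,   0.        ,   1.        ]]), 'R': array([[-0.66960198,  0.74269964,  0.00551747],
       [ 0.523126  ,  0.47688649, -0.7063416 ],
       [-0.52723086, -0.4700814 , -0.70784963]]), 't': array([ 0.35185712, -0.22011112,  1.90646146])}
alterna
[... 668 characters left out ...]
': array([[-0.96710068, -0.25438017, -0.00264824],
       [-0.1458763 ,  0.5630598 , -0.81343947],
       [ 0.20841398, -0.78629154, -0.58164355]]), 't': array([0.5317039 , 0.16689987, 0.87481982])}
alternator [ 0.4358 -0.2978  0.0038] 0.79 [350. 186.]
seat [ 0.4358 -0.2967  0.1267] 0.77 [354. 149.]
spacer [ 0.4347  0.3053 -0.001 ] 0.42 [307. 359.]
spacer [ 0.6137 -0.1801  0.001 ] 0.39 [283. 200.]
fan [ 7.434e-01 -1.062e-01 -5.000e-04] 0.63 [231. 208.]
fan [6.079e-01 1.583e-01 6.000e-04] 0.62 [245. 284.]
pulley [ 0.4651  0.0137 -0.0011] 0.6 [321. 253.]
pulley [0.3642 0.0065 0.0008] 0.54 [363. 257.]
washer [0.4296 0.306  0.    ] 0.63 [309. 360.]
spanner [0.7059 0.0034 0.0055] 0.78 [229. 232.]
```

```bash
python3 - <<'E'
import cv2
im=cv2.imread("pics/scene0.png"); cv2.imwrite("pics/s0.png",cv2.resize(im[110:320,140:420],None,fx=2.85,fy=2.85,interpolation=3))
im=cv2.imread("pics/side0.png"); cv2.imwrite("pics/d0.png",cv2.resize(im[100:400,150:450],None,fx=2,fy=2,interpolation=3))
E
```

```text
(no output)
```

View pics/s0.png

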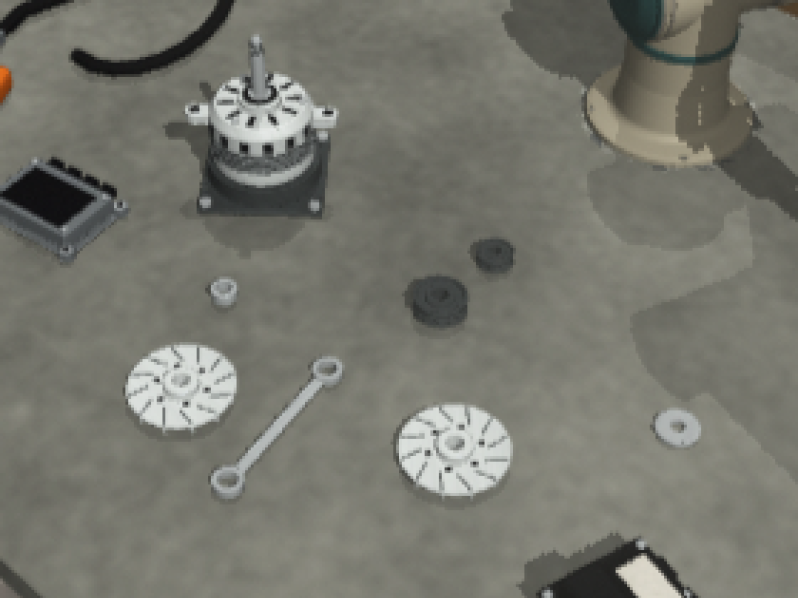

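View pics/d0.png

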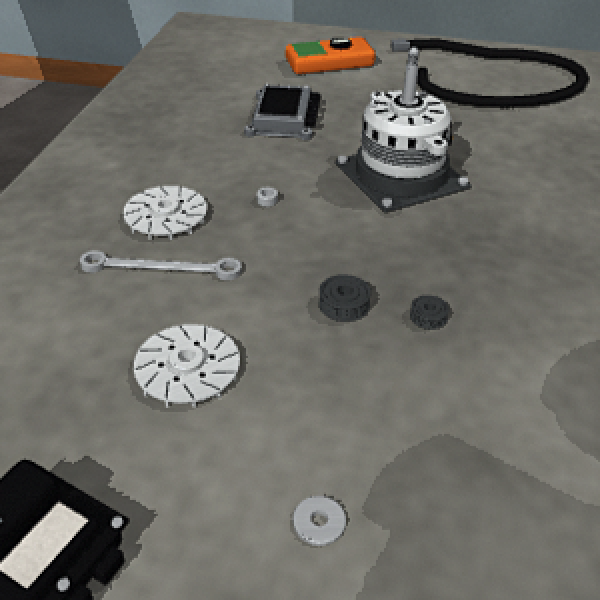

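The scene picture shows two fans, two pulleys, one sleeve, one washer and the spanner.
- **Fans:** scene pixel (299,269) is at y=+0.16 and (202,248) is at y=-0.11. The one at (299,269) is farthest to the left (+y), so it fits.
- **Pulleys:** scene pixel (293,218) is about 19 px wide, or about 62 mm. The one at (311,200) is about 13 px, or about 44 mm. So (293,218) fits.

Next I'll confirm both with crops and check the wrist camera.

```bash
cat > h.py <<'E'
from station import readout, read_camera, calibration, nets
import cv2,numpy as np
from scipy.spatial.transform import Rotation as Ro
def proj(k,p):
    u=k["intrinsics"]@(k["R"]@np.asarray(p,float)+k["t"]); return u[:2]/u[2]
def ray(k,px):
    d=k["R"].T@np.linalg.inv(k["intrinsics"])@np.array([px[0],px[1],1.]); return -k["R"].T@k["t"],d
def atz(k,px,z):
    c,d=ray(k,px); return c+d*(z-c[2])/d[2]
def tri(obs):
    A=np.zeros((3,3));b=np.zeros(3)
    for k,px in obs:
        c,d=ray(k,px); d=d/np.linalg.norm(d); P=np.eye(3)-np.outer(d,d); A+=P;b+=P@c
    return np.linalg.solve(A,b)
def snap(c,name):
    s=readout.read_state();k=calibration(c); im=read_camera(c); cv2.imwrite(f"pics/{name}.png",im[:,:,::-1]); return s,k,im
def st():
    s=readout.read_state();R=Ro.from_rotvec(s["orientation"]).as_matrix(); return s["eef_pos"],R
def togo(target):
    p,R=st(); print("pos",p.round(4),"yaw of y",np.degrees(np.arctan2(R[1,1],R[0,1])).round(2),"units",(R.T@(np.array(target)-p)/.03).round(3))
E
python3 - <<'E'
from h import *
s,k,im=snap("wrist","w0")
p,R=st(); print(R.round(4)); print(k["intrinsics"][0,0],k["intrinsics"][:2,2])
C=-k["R"].T@k["t"]; print("cam in tool",(R.T@(C-p)).round(4)); print("cam axes in tool\n",(R.T@k["R"].T).round(4))
sc=cv2.imread("pics/scene0.png")
a=cv2.resize(sc[185:300,180:340],None,fx=5,fy=5,interpolation=3); cv2.imwrite("pics/c1.png",a)
E
```

```text
[[-9.563e-01  2.925e-01  0.000e+00]
 [ 2.925e-01  9.563e-01  1.000e-04]
 [-0.000e+00  1.000e-04 -1.000e+00]]
323.86971894517427 [278.55044568 210.60067889]
cam in tool [ 0.0715  0.001  -0.1413]
cam axes in tool
 [[ 5.000e-04 -9.591e-01 -2.831e-01]
 [ 1.000e+00  5.000e-04  0.000e+00]
 [ 1.000e-04 -2.831e-01  9.591e-01]]
```

View pics/c1.png

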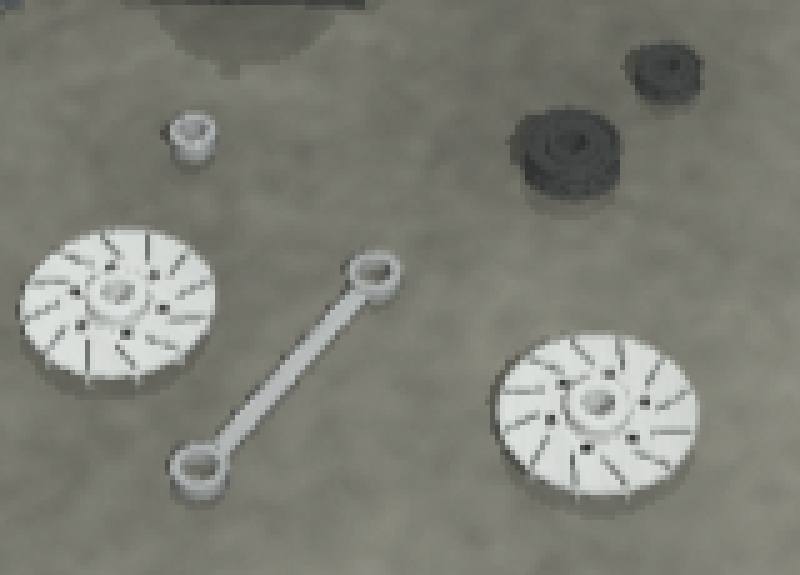

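The fan on the right of the crop at (600,405), scene (300,266), is the left-most one in the robot's view. The large pulley at crop (570,150) is the 62 mm one. Now I'll align the tool with the world axes and move over the field.

Call:
{"fn": "step_arm", "kwargs": {"commands": [[0,0,0,-0.945,1],[0,0,0,-0.945,1],[0,0,0,-0.944,1],[-0.9,-0.8,0,0,1],[-0.9,-0.8,0,0,1],[-0.9,-0.8,0,0,1],[-0.9,-0.8,0,0,1],[-0.9,-0.8,0,0,1],[-0.9,-0.8,0,0,1],[-0.9,-0.8,0,0,1]]}}

```text
time_s: 1.85
eef_pos: [0.3435, 0.3329, 0.2315]
orientation: [-0.0, 3.141, 0.001]
wrist_force: [0.1, 0.0, 0.9]
opening: 0.0857
grasp_force: 0.0
```

Call:
{"fn": "step_arm", "kwargs": {"commands": [[-0.9,-0.8,0,0,1],[-0.9,-0.8,0,0,1],[-0.9,-0.8,0,0,1],[-0.9,-0.8,0,0,1],[-0.9,-0.8,0,0,1],[0,0,0,0,1],[0,0,0,0,1],[0,0,0,0,1]]}}

```text
time_s: 2.65
eef_pos: [0.477, 0.2146, 0.2314]
orientation: [0.001, -3.141, -0.001]
wrist_force: [-0.3, 0.8, 0.6]
opening: 0.0855
grasp_force: 0.0
```

```bash
python3 - <<'E'
from h import *
s,k,im=snap("wrist","w1"); togo([.6,-.15,.23])
for n in("spacer","fan","pulley","washer","seat"):
    for d in nets.place_of("wrist",n): print(n,np.round(d["position"],4),round(d["confidence"],2),proj(k,d["position"]).round())
E
```

```text
pos [0.4769 0.2148 0.2314] yaw of y 90.07 units [ -4.087 -12.165   0.045]
fan [0.6101 0.1584 0.0014] 0.85 [234. 282.]
pulley [0.3611 0.003  0.0005] 0.66 [79. 71.]
pulley [ 0.4646  0.0164 -0.0021] 0.62 [107. 168.]
washer [ 0.4294  0.3079 -0.0033] 0.93 [360. 137.]
```

View pics/w1.png

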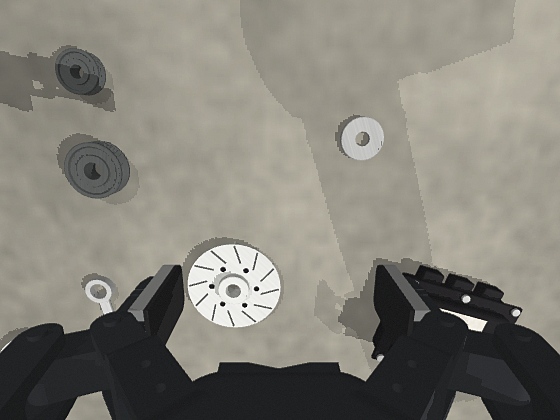

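The wrist picture shows the washer at (362,138), the fan at (234,285), the pulley at (95,170), the small pulley at (80,72) and a spanner ring at (98,291). The network's positions agree with it. On to the spacer.

Call:
{"fn": "step_arm", "kwargs": {"commands": [[-0.325,-0.941,0.1,0,1],[-0.325,-0.941,0.1,0,1],[-0.325,-0.941,0.1,0,1],[-0.325,-0.941,0.1,0,1],[-0.325,-0.941,0.1,0,1],[-0.325,-0.941,0.1,0,1],[-0.325,-0.941,0.1,0,1],[-0.325,-0.941,0.1,0,1],[-0.325,-0.941,0.1,0,1],[-0.325,-0.941,0.1,0,1]]}}

```text
time_s: 3.95
eef_pos: [0.5753, -0.0691, 0.2012]
orientation: [-0.001, 3.141, 0.0]
wrist_force: [0.7, 0.5, -0.4]
opening: 0.0853
grasp_force: 0.0
```

Call:
{"fn": "step_arm", "kwargs": {"commands": [[-0.325,-0.941,0.33,0,1],[-0.325,-0.941,0.33,0,1],[-0.325,-0.941,0.33,0,1],[-0.325,-0.941,0.33,0,1],[0,0,0,0,1],[0,0,0,0,1],[0,0,0,0,1]]}}

```text
time_s: 4.65
eef_pos: [0.6142, -0.1802, 0.1623]
orientation: [-0.002, 3.141, 0.0]
wrist_force: [-0.2, 0.7, 1.0]
opening: 0.0852
grasp_force: 0.0
```

```bash
cat >> h.py <<'E'
def model(k,x,y,z0,h,r):
    a=np.linspace(0,2*np.pi,60); P=[[x+r*np.cos(t),y+r*np.sin(t),z] for z in(z0,z0+h) for t in a]
    hull=cv2.convexHull(np.array([proj(k,p) for p in P],np.float32)); M=cv2.moments(hull)
    return np.array([M["m10"]/M["m00"],M["m01"]/M["m00"]]),M["m00"]
def meas(c,k,n,h,r,guess,z0=0.):
    "cylinder xy by matching the silhouette's centroid; prints area ratio as size check"
    best=None
    for d in nets.silhouettes(c,n):
        m=d["region"].astype(np.uint8); f,_=cv2.findContours(m,0,2)
        hull=cv2.convexHull(max(f,key=cv2.contourArea)); M=cv2.moments(hull)
        if M["m00"]<20: continue
        u=np.array([M["m10"]/M["m00"],M["m01"]/M["m00"]])
        p=np.array(guess[:2],float)
        for _ in range(6):
            u0,A=model(k,*p,z0,h,r); J=np.array([(model(k,*(p+e),z0,h,r)[0]-u0)/1e-3 for e in np.eye(2)*1e-3]).T
            p=p+np.linalg.solve(J,u-u0)
        print(n,"conf",round(d["confidence"],2),"px",u.round(1),"xy",p.round(4),"area ratio",round(M["m00"]/A,2))
        if best is None or np.linalg.norm(p-guess[:2])<np.linalg.norm(best[0]-guess[:2]): best=(p,u)
    return best
E
python3 - <<'E'
from h import *
s,k,im=snap("wrist","w2"); togo([.6135,-.1805,.16])
print(meas("wrist",k,"spacer",.015,.015,[.6135,-.1805]))
for n in("spacer","seat"):
    for d in nets.place_of("wrist",n): print(n,np.round(d["position"],4),round(d["confidence"],2),proj(k,d["position"]).round())
E
```

```text
pos [ 0.6142 -0.1801  0.1625] yaw of y 90.07 units [ 0.024 -0.014  0.084]
spacer conf 0.55 px [278.4 192.9] xy [ 0.6129 -0.1795] area ratio 0.95
(array([ 0.6128688 , -0.17947261]), array([278.42257372, 192.88674087]))
spacer [ 0.6143 -0.1822  0.0009] 0.87 [276. 192.]
```

View pics/w2.png

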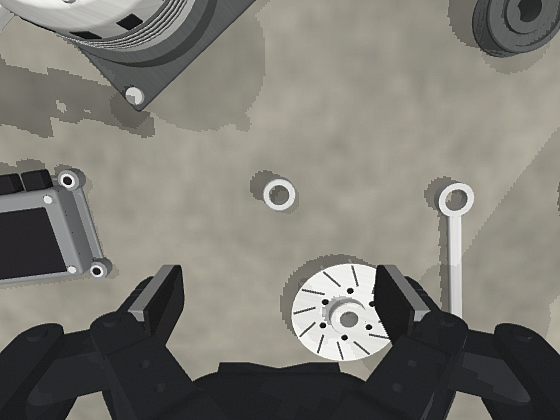

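The spacer shows at (279,194), directly below the tool. I'll descend and take a second measurement to get its height.

Call:
{"fn": "step_arm", "kwargs": {"commands": [[0.02,0.01,0.9,0,0.8],[0.02,0.01,0.9,0,0.8],[0,0,0.2,0,0.8],[0,0,0,0,0.8],[0,0,0,0,0.8]]}}

```text
time_s: 5.35
eef_pos: [0.6136, -0.1806, 0.1035]
orientation: [-0.0, 3.139, -0.001]
wrist_force: [-0.3, -0.2, 0.2]
opening: 0.0687
grasp_force: 0.0
```

```bash
cat >> h.py <<'E'
def bright_circle(im,k,z,c,r):
    "refine: centre of the brightest blob near c (world) of radius about r at height z"
    u=proj(k,[*c,z]); g=cv2.cvtColor(im,cv2.COLOR_RGB2GRAY); return u,g
E
python3 - <<'E'
from h import *
s,k,im=snap("wrist","w3"); togo([.6129,-.1797,.008])
b=meas("wrist",k,"spacer",.015,.015,[.6135,-.1805])
cam2=tri([(k,b[1])])if 0 else None
# height: rays of centroid from two heights (pose 1 rebuilt from this rotation)
p,R=st(); k1=dict(k); C=-k["R"].T@k["t"]+np.array([.6142,-.1801,.1625])-p; k1["t"]=-k["R"]@C
print("tri",tri([(k1,[278.4,192.9]),(k,b[1])]).round(4))
E
```

```text
pos [ 0.6137 -0.1808  0.1038] yaw of y 90.01 units [0.038 0.038 3.195]
spacer conf 0.83 px [279.4 211.1] xy [ 0.6127 -0.1792] area ratio 0.96
tri [ 0.6142 -0.1793  0.0037]
```

Call:
{"fn": "step_arm", "kwargs": {"commands": [[0.035,0.04,0.2,0,0.8],[0,0,0.2,1,0.8],[0,0,0.2,1,0.8],[0,0,0.2,1,0.8],[0,0,0.2,1,0.8],[0,0,0.2,1,0.8],[0,0,0.2,1,0.8],[0,0,0.2,1,0.8],[0,0,0.2,1,0.8],[0,0,0.2,1,0.8]]}}

```text
time_s: 6.45
eef_pos: [0.6119, -0.1793, 0.0416]
orientation: [1.432, 2.796, 0.0]
wrist_force: [0.0, 0.9, 0.9]
opening: 0.0684
grasp_force: 0.0
```

Call:
{"fn": "step_arm", "kwargs": {"commands": [[0,0,0.2,1,0.8],[0,0,0.2,1,0.8],[0,0,0.2,1,0.8],[0,0,0.2,1,0.8],[0,0,0.2,1,0.8],[0,0,0.15,1,0.8],[0,0,0,0,0.8],[0,0,0,0,0.8]]}}

```text
time_s: 7.25
eef_pos: [0.6118, -0.1794, 0.0074]
orientation: [2.218, 2.224, 0.0]
wrist_force: [0.2, 0.4, 0.8]
opening: 0.0683
grasp_force: 0.0
```

```bash
python3 - <<'E'
from h import *
togo([.6128,-.1793,.008]); print(readout.read_state()["q"].round(2))
E
```

```text
pos [ 0.6118 -0.1794  0.0074] yaw of y 0.16 units [ 0.002  0.032 -0.02 ]
[-0.34  0.54  1.28  0.    1.33 -0.35]
```

Call:
{"fn": "step_arm", "kwargs": {"commands": [[0,0,0,0,0.2],[0,0,0,0,0.2],[0,0,0,0,0.2],[0,0,0,0,0.2],[0,0,0,0,0.2],[0,0,0,0,0.2],[0,0,0,0,0.6],[0,0,0,0,0.6],[0,0,0,0,0.6],[0,0,0,0,0.6]], "newtons": 20}}

```text
time_s: 8.25
eef_pos: [0.6116, -0.1793, 0.0069]
orientation: [-2.221, -2.221, 0.0]
wrist_force: [-0.6, -0.1, -0.8]
opening: 0.0509
grasp_force: 0.0
```

Call:
{"fn": "step_arm", "kwargs": {"commands": [[0,0,0,-1,0.6],[0,0,0,-1,0.6],[0,0,0,-1,0.6],[0,0,0,-1,0.6],[0,0,0,-1,0.6],[0,0,0,-1,0.6],[0,0,0,-1,0.6],[0,0,0,-1,0.6],[0,0,0,-1,0.6],[0,0,0,-1,0.6]]}}

```text
time_s: 9.25
eef_pos: [0.6117, -0.1793, 0.007]
orientation: [-0.807, -3.036, -0.0]
wrist_force: [0.2, -0.7, 0.2]
opening: 0.0513
grasp_force: 0.0
```

Call:
{"fn": "step_arm", "kwargs": {"commands": [[0,0,0,-1,0.6],[0,0,0,-1,0.6],[0,0,0,-1,0.6],[0,0,0,-1,0.6],[0,0,0,-1,0.6],[0,0,0,0,0.6],[0,0,0,0,0.2],[0,0,0,0,0.2],[0,0,0,0,0.2],[0,0,0,0,0.2]], "newtons": 30}}

```text
time_s: 10.25
eef_pos: [0.6119, -0.1794, 0.0074]
orientation: [0.001, 3.141, -0.0]
wrist_force: [-0.9, 0.3, 2.0]
opening: 0.0289
grasp_force: 29.7
```

Call:
{"fn": "step_arm", "kwargs": {"commands": [[0,0,0,0,0.2],[0,0,0,0,0.2]]}}

```text
time_s: 10.45
eef_pos: [0.6119, -0.1794, 0.0074]
orientation: [0.0, 3.141, -0.0]
wrist_force: [-0.2, 0.1, 1.8]
opening: 0.0287
grasp_force: 29.8
```

Gripped at 29 mm opening. Next I'll lift and go to a viewing place beside the shaft.

Call:
{"fn": "step_arm", "kwargs": {"commands": [[0,0,-0.9,0,0.2],[0,0,-0.9,0,0.2],[0,0,-0.9,0,0.2],[0,0,-0.9,0,0.2],[0,0,-0.9,0,0.2],[0,0,-0.9,0,0.2],[0,0,-0.9,0,0.2],[0,0,-0.9,0,0.2],[0,0,-0.9,0,0.2],[0,0,-0.66,0,0.2]]}}

```text
time_s: 11.45
eef_pos: [0.6118, -0.1794, 0.2717]
orientation: [0.0, 3.14, -0.001]
wrist_force: [0.7, 0.3, -0.5]
opening: 0.0287
grasp_force: 29.7
```

Call:
{"fn": "step_arm", "kwargs": {"commands": [[0.8,-0.8,0,0,0.2],[0.8,-0.8,0,0,0.2],[0.8,-0.8,0,0,0.2],[0.8,-0.8,0,0,0.2],[0.5,-0.7,0,0,0.2],[0,0,0,0,0.2],[0,0,0,0,0.2],[0,0,0,0,0.2]]}}

```text
time_s: 12.25
eef_pos: [0.5012, -0.2957, 0.2697]
orientation: [0.001, -3.141, -0.001]
wrist_force: [-0.8, -0.8, -1.7]
opening: 0.0285
grasp_force: 29.7
```

```bash
python3 - <<'E'
from h import *
s,k,im=snap("wrist","w4"); togo([.436,-.297,.27]); p,R=st(); 
for d in nets.place_of("wrist","seat"): print("seat",np.round(d["position"],4),round(d["confidence"],2),proj(k,d["position"]).round())
print("tip px",proj(k,[.436,-.297,.205]),"race",proj(k,[.436,-.297,.128]),"held",proj(k,p+[0,0,.007]))
E
```

```text
pos [ 0.5013 -0.2955  0.2697] yaw of y 90.07 units [ 2.177 -0.046 -0.009]
seat [ 0.4356 -0.2956  0.1275] 0.8 [278. 122.]
seat [ 0.4651  0.0146 -0.0014] 0.31 [525. 145.]
tip px [275.05681948 125.23361949] race [275.97498217 122.48849268] held [276.95300835 276.64121504]
```

View pics/w4.png

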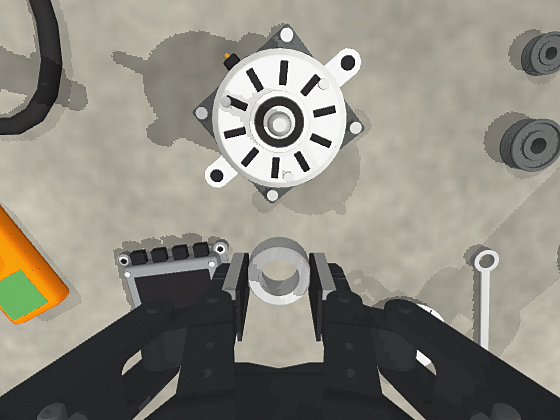

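The shaft tip shows at (281,123), nearly end-on. The held spacer is at about (280,272) between the pads. I'll enlarge both to fit the circles.

```bash
python3 - <<'E'
import cv2,numpy as np
im=cv2.imread("pics/w4.png")
a=cv2.resize(im[98:148,250:310],None,fx=9,fy=9,interpolation=0); b=cv2.resize(im[228:318,235:325],None,fx=5,fy=5,interpolation=0)
cv2.imwrite("pics/c2.png",np.hstack([cv2.resize(a,(360,300))*1,cv2.resize(b,(400,400))[:300]]) if 0 else np.hstack([a[:450,:400],b[:450,:400]]))
E
```

```text
(no output)
```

View pics/c2.png

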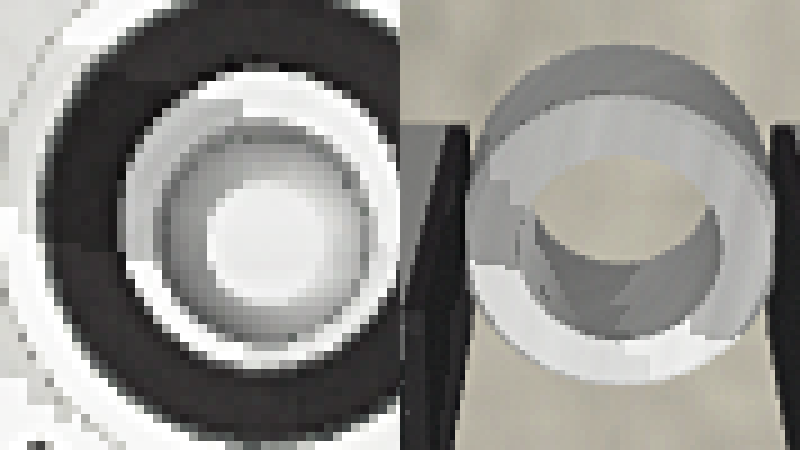

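```bash
cat >> h.py <<'E'
from scipy.optimize import least_squares
def circ(k,box,r,g):
    "fit centre (x,y,z) of horizontal circle radius r to image bbox l,r,t,b (pixel-edge coords)"
    a=np.linspace(0,2*np.pi,90)
    def f(c):
        u=np.array([proj(k,[c[0]+r*np.cos(t),c[1]+r*np.sin(t),c[2]]) for t in a])+.5
        return [u[:,0].min()-box[0],u[:,0].max()-box[1],u[:,1].min()-box[2],u[:,1].max()-box[3]]
    s=least_squares(f,g,x_scale=1e-3); return s.x,s.fun
E
python3 - <<'E'
from h import *
k=calibration("wrist"); p,R=st(); print(p.round(4))
for n,box,r in(("spacer top",[235+68/5,235+375/5,228+95/5,228+383/5],.015),("bore",[235+126/5,235+322/5,228+155/5,228+338/5],.0095)):
    c,f=circ(k,box,r,p+[0,0,.008]); print(n,"rel tcp",(c-p).round(4),"res",f.round(1))
for n,box,r in(("tip",[250+207/9,250+330/9,98+180/9,98+307/9],.004),("shaft",[250+160/9,250+375/9,98+122/9,98+343/9],.0085)):
    c,f=circ(k,box,r,[.436,-.297,.2]); print(n,c.round(4),"res",f.round(1))
for t in(.205,.2): print(atz(k,[279.2,124.6],t).round(4))
print("race",atz(k,[279.5,121.7],.128).round(4))
E
```

```text
[ 0.5013 -0.2955  0.2698]
spacer top rel tcp [0.0029 0.001  0.0011] res [-0.5  0.5  0.6 -0.6]
bore rel tcp [0.0029 0.0012 0.0022] res [-0.3  0.3  0.3 -0.4]
tip [ 0.4355 -0.2943  0.2149] res [ 0. -0. -0.  0.]
shaft [ 0.4359 -0.2943  0.1717] res [ 0. -0. -0.  0.]
[ 0.4357 -0.2944  0.205 ]
[ 0.4359 -0.2944  0.2   ]
race [ 0.4355 -0.294   0.128 ]
```

The held spacer reads about 1 mm to +y of the TCP. Taking that as camera bias, the shaft is at about (0.435,-0.2954). I'll hover just above the tip and look again.

Call:
{"fn": "step_arm", "kwargs": {"commands": [[0.8,0,0,0,0.2],[0.8,0,0.3,0,0.2],[0.61,0,0.5,0,0.2],[0,0,0.4,0,0.2],[0,0,0,0,0.2],[0,0,0,0,0.2]]}}

```text
time_s: 12.95
eef_pos: [0.4352, -0.2961, 0.2341]
orientation: [-0.001, 3.142, 0.0]
wrist_force: [-0.9, -0.3, -0.1]
opening: 0.0287
grasp_force: 29.8
```

```bash
python3 - <<'E'
from h import *
togo([.435,-.2954,.235])
A=[]
for c,t in(("wrist",[.435,-.295,.21]),("side",[.435,-.295,.2]),("scene",[.435,-.295,.2])):
    s,k,im=snap(c,c+"5"); u=proj(k,t).astype(int); h=45 if c=="wrist" else 16
    a=im[u[1]-h:u[1]+h,u[0]-h:u[0]+h,::-1]; print(c,u-h); A.append(cv2.resize(a,(400,400) if c=="wrist" else (200,200),interpolation=0))
cv2.imwrite("pics/c3.png",np.hstack([A[0],np.vstack(A[1:])]))
E
```

```text
pos [ 0.4352 -0.2961  0.2341] yaw of y 90.05 units [ 0.008  0.022 -0.032]
wrist [233 204]
side [340 109]
scene [212 108]
```

View pics/c3.png

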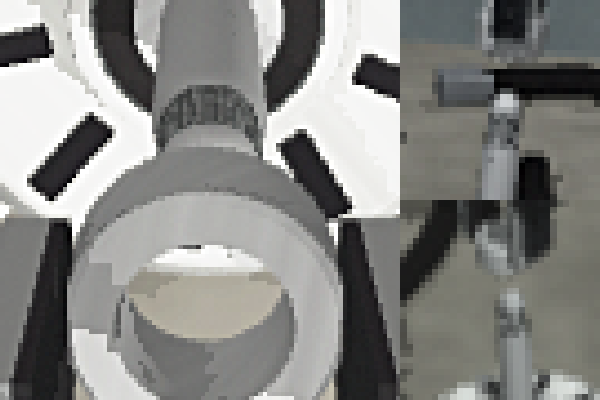

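In the wrist crop the spacer is centred on the shaft to within about 1 px sideways. The x offset isn't clear, so I'll read it numerically from the side and scene pictures.

```bash
python3 - <<'E'
import cv2,numpy as np
np.set_printoptions(linewidth=200)
g=cv2.imread("pics/side5.png",0); print("side cols 350..369"); 
for r in range(106,142,1): print(r,g[r,350:368])
g=cv2.imread("pics/scene5.png",0); print("scene cols 220.."); 
for r in range(106,140,1): print(r,g[r,220:238])
E
```

```text
side cols 350..369
106 [ 95  95  94 104 156  32  10  15  32  13  27  99  58  59 100  98  97  95]
107 [ 95  95  93 114 157  35   9  18  25  26  46  97  37  70 102  97  96  97]
108 [ 95  95  93 114 156   7  24  24  24  25  42  96  38  75 100  97  94  95]
109 [ 95  93  94 120 147   8  21  18  21  25  44  95  34  80 100  97  96  96]
110 [ 95  93 101 147 113  10  22  29  25  26  57  93  53 107  99  95  97  97]
111 [ 94  95 114 172 113  12  20  33  20  23  61 104  89 107  99  98  97  96]
112 [ 94  93  99 163 106  11  12  14  22  27  83 140 118 106  95  96  96  98]
113 [ 97  93 101 147  68   9  18  21  22  20  81 138 102  85  96  97  96  98]
114 [ 96  96 104 147  86  17  27  28  17  26  99 137  88  85  96  96  96  98]
115 [ 96  98 108 149 151  71  77  76  58  60  94 116  89  89  97  96  98  96]
116 [110 107 113 135 122  86  95  92  95  95  91 106  88  93  95  97  96  94]
117 [118 119 117 109  82  98  95 107 100 112  98  94  91 109 107 104 105 104]
118 [113 116 117 118 108 132 107 121  91  94 105  99 121 121 122 117 120 118]
119 [107 107 108 106 111 114 113  73  76  78  82  80  80  79  77  4
[... 3623 characters left out ...]
31 [118 119 121 124 124 123 120 106 113 139 151 150 127 119 121 121 125 126]
132 [118 119 121 121 122 121 122 105 110 138 150 150 133 124 123 124 125 127]
133 [122 120 119 120 122 123 123 113 107 136 149 150 134 126 126 125 125 126]
134 [121 122 123 124 123 125 124 126 105 134 149 150 135 120 123 125 124 124]
135 [119 121 124 124 124 124 127 133 102 133 149 150 136 131 106 111 147 146]
136 [118 121 122 128 124 119 111 127  98 131 147 149 138 167  74  71 195 199]
137 [118 158 157 166 137 103  46  61  93 130 146 148 139 118  42 103 211 217]
138 [155 214 218 217 155 100  58  46  99 129 145 148 140  84  95 179 211 217]
139 [201 215 218 217 176 160 100  68  91 127 143 149 139  94 143 183 195 215]
```

Correcting for the vertical vanishing points, both outside views put the offset within about 1 mm. The tip's 8 mm chamfer catches that, so I'll descend gently and watch the force.

Call:
{"fn": "step_arm", "kwargs": {"commands": [[0,0.02,0.3,0,0.2],[0,0,0.3,0,0.2],[0,0,0.3,0,0.2],[0,0,0.2,0,0.2],[0,0,0,0,0.2]]}}

```text
time_s: 13.6
eef_pos: [0.434, -0.2954, 0.1994]
orientation: [-0.0, -3.14, -0.003]
wrist_force: [-1.5, -0.2, -0.5]
opening: 0.0282
grasp_force: 29.8
```

Call:
{"fn": "step_arm", "kwargs": {"commands": [[0,0,0.1,0,0.2],[0,0,0.1,0,0.2],[0,0,0.1,0,0.2],[0,0,0,0,0.2]]}}

```text
time_s: 14.0
eef_pos: [0.4343, -0.2957, 0.1915]
orientation: [-0.0, -3.141, -0.001]
wrist_force: [0.4, -0.2, -0.5]
opening: 0.0284
grasp_force: 29.8
```

```bash
python3 - <<'E'
from h import *
s=readout.read_state();print(s["wrist_force"],s["moment"]); togo([.435,-.2954,.136])
E
```

```text
[ 0.3582681  -0.18669304 -0.5121307 ] [ 0.01628576 -0.01455666  0.02331863]
pos [ 0.4343 -0.2957  0.1915] yaw of y 90.0 units [-0.024  0.007  1.851]
```

Call:
{"fn": "step_arm", "kwargs": {"commands": [[0,0,0.1,0,0.2],[0,0,0.1,0,0.2],[0,0,0.1,0,0.2],[0,0,0.1,0,0.2],[0,0,0,0,0.2]]}}

```text
time_s: 14.5
eef_pos: [0.4343, -0.2956, 0.1793]
orientation: [-0.0, -3.141, -0.001]
wrist_force: [-0.2, -0.2, -0.5]
opening: 0.0286
grasp_force: 29.8
```

Call:
{"fn": "step_arm", "kwargs": {"commands": [[0,0,0.1,0,0.2],[0,0,0.1,0,0.2],[0,0,0.1,0,0.2],[0,0,0.1,0,0.2],[0,0,0,0,0.2]]}}

```text
time_s: 15.0
eef_pos: [0.4343, -0.2956, 0.1673]
orientation: [-0.0, -3.141, -0.001]
wrist_force: [-0.6, 0.5, -0.2]
opening: 0.0286
grasp_force: 29.8
```

Call:
{"fn": "step_arm", "kwargs": {"commands": [[0,0,0.2,0,0.2],[0,0,0.2,0,0.2],[0,0,0.2,0,0.2],[0,0,0.2,0,0.2],[0,0,0.1,0,0.2],[0,0,0.1,0,0.2],[0,0,0,0,0.2]]}}

```text
time_s: 15.7
eef_pos: [0.4343, -0.2957, 0.1375]
orientation: [-0.0, -3.141, -0.001]
wrist_force: [0.2, 0.1, -1.1]
opening: 0.0285
grasp_force: 29.8
```

Call:
{"fn": "step_arm", "kwargs": {"commands": [[0,0,0.04,0,0.2],[0,0,0.04,0,0.2],[0,0,0,0,0.2]]}}

```text
time_s: 16.0
eef_pos: [0.4345, -0.2957, 0.1355]
orientation: [0.0, 3.141, 0.0]
wrist_force: [-0.4, 1.1, -0.7]
opening: 0.0285
grasp_force: 29.8
```

Call:
{"fn": "step_arm", "kwargs": {"commands": [[0,0,0,0,0.5],[0,0,0,0,0.5],[0,0,0,0,0.5],[0,0,0,0,0.5],[0,0,-0.8,0,0.5],[0,0,-0.9,0,0.5],[0,0,-0.9,0,0.5],[0,0,-0.9,0,0.7],[0,0,-0.6,0,0.7],[0,0,0,0,0.7]]}}

```text
time_s: 17.0
eef_pos: [0.4352, -0.2964, 0.2617]
orientation: [-0.0, 3.137, -0.005]
wrist_force: [0.6, 0.0, 0.6]
opening: 0.0601
grasp_force: 0.0
```

```bash
python3 - <<'E'
from h import *
s,k,im=snap("wrist","w6")
togo([.609,.159,.16]); 
for d in nets.place_of("wrist","spacer"): print(np.round(d["position"],4),round(d["confidence"],2))
c,sd,_=snap("side","d6"); a=im[60:200,200:360,::-1]; cv2.imwrite("pics/c4.png",cv2.resize(a,None,fx=4,fy=4,interpolation=2))
E
```

```text
pos [ 0.4348 -0.296   0.2594] yaw of y 90.0 units [-5.801 15.172  3.303]
[ 0.4356 -0.2984  0.1274] 0.65
```

View pics/c4.png

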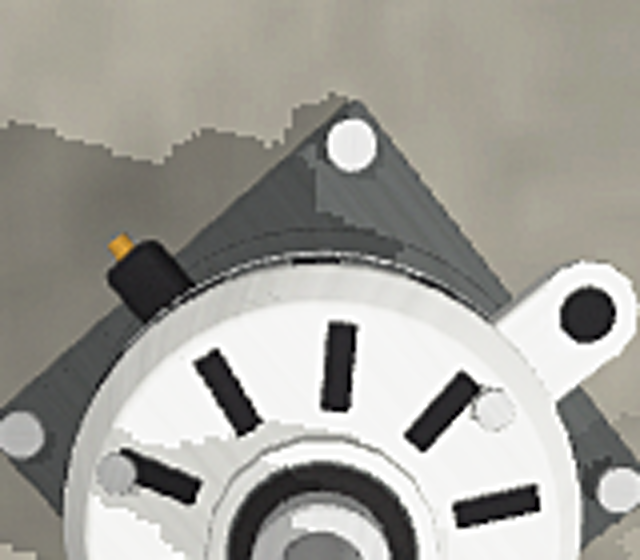

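The crop just catches the spacer's rim round the shaft at its bottom edge. The network puts it at z=0.127, so it is seated. On to the fan.

Call:
{"fn": "step_arm", "kwargs": {"commands": [[-0.34,0.9,0,0,0.7],[-0.34,0.9,0,0,0.7],[-0.34,0.9,0,0,0.7],[-0.34,0.9,0,0,0.7],[-0.34,0.9,0,0,0.7],[-0.34,0.9,0,0,0.7],[-0.34,0.9,0,0,0.7],[-0.34,0.9,0,0,0.7],[-0.34,0.9,0,0,0.7],[-0.34,0.9,0,0,0.7]]}}

```text
time_s: 18.15
eef_pos: [0.5363, -0.0245, 0.2567]
orientation: [0.0, -3.139, -0.001]
wrist_force: [-0.4, 0.0, 0.8]
opening: 0.0597
grasp_force: 0.0
```

Call:
{"fn": "step_arm", "kwargs": {"commands": [[-0.34,0.9,0.4,0,0.7],[-0.34,0.9,0.4,0,0.7],[-0.34,0.9,0.5,0,0.7],[-0.34,0.9,0.5,0,0.7],[-0.34,0.9,0.5,0,0.7],[-0.34,0.9,0.5,0,0.7],[-0.34,0.77,0.5,0,0.7],[0,0,0,0,0.7],[0,0,0,0,0.7]]}}

```text
time_s: 19.05
eef_pos: [0.6071, 0.1593, 0.1576]
orientation: [0.001, -3.138, 0.001]
wrist_force: [-0.2, -0.8, 0.5]
opening: 0.0602
grasp_force: 0.0
```

```bash
python3 - <<'E'
from h import *
s,k,im=snap("wrist","w7"); togo([.609,.159,.014])
b=meas("wrist",k,"fan",.0115,.058,[.609,.159],.001)
for d in nets.place_of("wrist","fan"): print(np.round(d["position"],4),round(d["confidence"],2))
# hub by Hough in the wrist picture near the projection
u=proj(k,[.609,.159,.021]); print(u)
g=cv2.cvtColor(im,cv2.COLOR_RGB2GRAY); x0,y0=(u-60).astype(int)
cv2.imwrite("pics/c5.png",cv2.resize(im[y0:y0+120,x0:x0+120,::-1],None,fx=5,fy=5,interpolation=0)); print(x0,y0)
E
```

```text
pos [0.6075 0.1588 0.1589] yaw of y 89.99 units [-0.058  0.009  4.828]
fan conf 0.97 px [ 30.1 314.2] xy [ 0.7362 -0.0968] area ratio 0.55
fan conf 0.73 px [278.  198.7] xy [0.612  0.1595] area ratio 0.98
[ 0.6121  0.1608 -0.0007] 0.97
[ 0.7442 -0.1105 -0.0017] 0.64
[277.37145286 201.50206683]
217 141
```

View pics/c5.png

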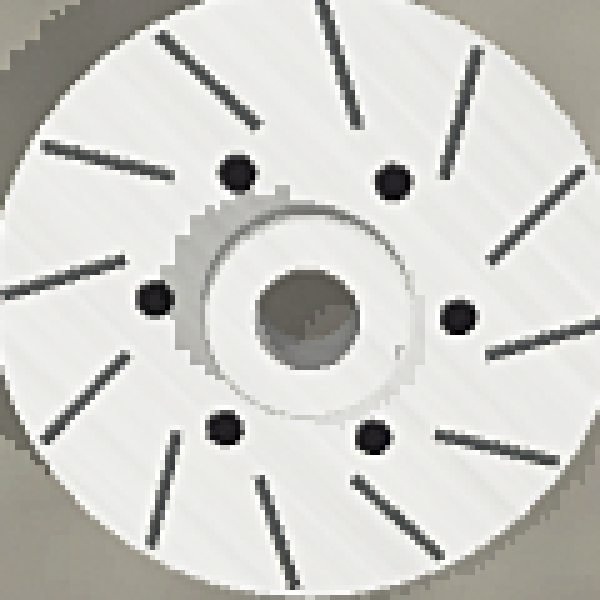

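The fan's hub bore is at crop (307,319), picture (278,204), which puts it at about (0.6115, 0.159). That agrees with the silhouette. I'll do the same two-way centring squeeze on the hub.

Call:
{"fn": "step_arm", "kwargs": {"commands": [[-0.133,0,0.2,0,0.7],[0,0,0.3,1,0.7],[0,0,0.3,1,0.7],[0,0,0.3,1,0.7],[0,0,0.3,1,0.7],[0,0,0.3,1,0.7],[0,0,0.3,1,0.7],[0,0,0.3,1,0.7],[0,0,0.3,1,0.7],[0,0,0.3,1,0.7]]}}

```text
time_s: 20.2
eef_pos: [0.6121, 0.1587, 0.0723]
orientation: [1.433, 2.795, 0.001]
wrist_force: [-0.1, 0.1, -0.1]
opening: 0.0597
grasp_force: 0.0
```

Call:
{"fn": "step_arm", "kwargs": {"commands": [[0,0,0.3,1,0.7],[0,0,0.3,1,0.7],[0,0,0.3,1,0.7],[0,0,0.3,1,0.7],[0,0,0.3,1,0.7],[0,0,0.3,1,0.7],[0,0,0,0,0.7],[0,0,0,0,0.7]]}}

```text
time_s: 21.0
eef_pos: [0.612, 0.159, 0.0188]
orientation: [2.219, 2.224, 0.0]
wrist_force: [-0.5, 0.3, 1.1]
opening: 0.0598
grasp_force: 0.0
```

```bash
python3 - <<'E'
from h import *
togo([.6115,.159,.0135]); print(readout.read_state()["q"].round(2))
E
```

```text
pos [0.612  0.159  0.0188] yaw of y 0.12 units [ 0.002 -0.018  0.177]
[0.2  0.51 1.29 0.   1.34 0.19]
```

Call:
{"fn": "step_arm", "kwargs": {"commands": [[0,0,0.16,0,0.7],[0,0,0,0,0.3],[0,0,0,0,0.3],[0,0,0,0,0.3],[0,0,0,0,0.3],[0,0,0,0,0.3],[0,0,0,0,0.3]], "newtons": 20}}

```text
time_s: 21.7
eef_pos: [0.6119, 0.1594, 0.014]
orientation: [2.221, 2.222, 0.0]
wrist_force: [-1.7, -1.5, 1.7]
opening: 0.0373
grasp_force: 20.3
```

Call:
{"fn": "step_arm", "kwargs": {"commands": [[0,0,0,0,0.6],[0,0,0,0,0.6],[0,0,0,0,0.6],[0,0,0,-1,0.6],[0,0,0,-1,0.6],[0,0,0,-1,0.6],[0,0,0,-1,0.6],[0,0,0,-1,0.6],[0,0,0,-1,0.6],[0,0,0,-1,0.6]]}}

```text
time_s: 22.7
eef_pos: [0.6119, 0.1594, 0.0137]
orientation: [1.272, 2.873, 0.0]
wrist_force: [-0.1, -0.0, -1.1]
opening: 0.0514
grasp_force: 0.0
```

Call:
{"fn": "step_arm", "kwargs": {"commands": [[0,0,0,-1,0.6],[0,0,0,-1,0.6],[0,0,0,-1,0.6],[0,0,0,-1,0.6],[0,0,0,-1,0.6],[0,0,0,-1,0.6],[0,0,0,-1,0.6],[0,0,0,-1,0.6],[0,0,0,0,0.6],[0,0,0,0,0.3]], "newtons": 60}}

```text
time_s: 23.7
eef_pos: [0.6119, 0.1593, 0.0138]
orientation: [0.004, 3.141, 0.0]
wrist_force: [-1.7, 2.1, 6.7]
opening: 0.0381
grasp_force: 11.8
```

Call:
{"fn": "step_arm", "kwargs": {"commands": [[0,0,0,0,0.3],[0,0,0,0,0.3],[0,0,0,0,0.3],[0,0,0,0,0.3],[0,0,0,0,0.3],[0,0,0,0,0.3]]}}

```text
time_s: 24.3
eef_pos: [0.6121, 0.1594, 0.0144]
orientation: [0.001, 3.141, 0.0]
wrist_force: [-2.0, 0.1, 5.4]
opening: 0.0351
grasp_force: 59.6
```

Call:
{"fn": "step_arm", "kwargs": {"commands": [[0,0,-0.4,0,0.3],[0,0,-0.8,0,0.3],[0,0,-1,0,0.3],[0,0,-1,0,0.3],[0,0,-1,0,0.3],[0,0,-1,0,0.3],[0,0,-1,0,0.3],[0,0,-1,0,0.3],[0,0,-1,0,0.3]]}}

```text
time_s: 25.2
eef_pos: [0.6115, 0.1593, 0.2609]
orientation: [-0.0, -3.141, 0.0]
wrist_force: [0.1, 1.0, -1.9]
opening: 0.0349
grasp_force: 60.1
```

Call:
{"fn": "step_arm", "kwargs": {"commands": [[0.34,-0.9,0,0,0.3],[0.34,-0.9,0,0,0.3],[0.34,-0.9,0,0,0.3],[0.34,-0.9,0,0,0.3],[0.34,-0.9,0,0,0.3],[0.34,-0.9,0,0,0.3],[0.34,-0.9,0,0,0.3],[0.34,-0.9,0,0,0.3],[0.34,-0.9,0,0,0.3],[0.34,-0.9,0,0,0.3]]}}

```text
time_s: 26.2
eef_pos: [0.5091, -0.1116, 0.2598]
orientation: [-0.0, -3.141, -0.0]
wrist_force: [0.5, -0.3, -2.6]
opening: 0.0349
grasp_force: 60.1
```

Call:
{"fn": "step_arm", "kwargs": {"commands": [[0.34,-0.9,0,0,0.3],[0.34,-0.9,0,0,0.3],[0.34,-0.9,0,0,0.3],[0.34,-0.9,0,0,0.3],[0.34,-0.8,0,0,0.3],[0.34,-0.5,0,0,0.3],[0.4,-0.37,0,0,0.3],[0,0,0,0,0.3],[0,0,0,0,0.3],[0,0,0,0,0.3]]}}

```text
time_s: 27.2
eef_pos: [0.437, -0.2682, 0.2598]
orientation: [-0.001, 3.141, 0.001]
wrist_force: [0.1, -0.7, -1.2]
opening: 0.035
grasp_force: 60.2
```

```bash
python3 - <<'E'
from h import *
togo([.4344,-.2957,.232]); s,k,im=snap("wrist","w8"); p,_=st()
cv2.imwrite("pics/c6.png",cv2.resize(im[150:370,130:430,::-1],None,fx=2.6,fy=2.6,interpolation=2)); print(proj(k,p+[0,0,.0075]))
E
```

```text
pos [ 0.437  -0.2682  0.2598] yaw of y 90.03 units [ 0.088 -0.918  0.926]
[276.71282441 277.05422303]
```

View pics/c6.png

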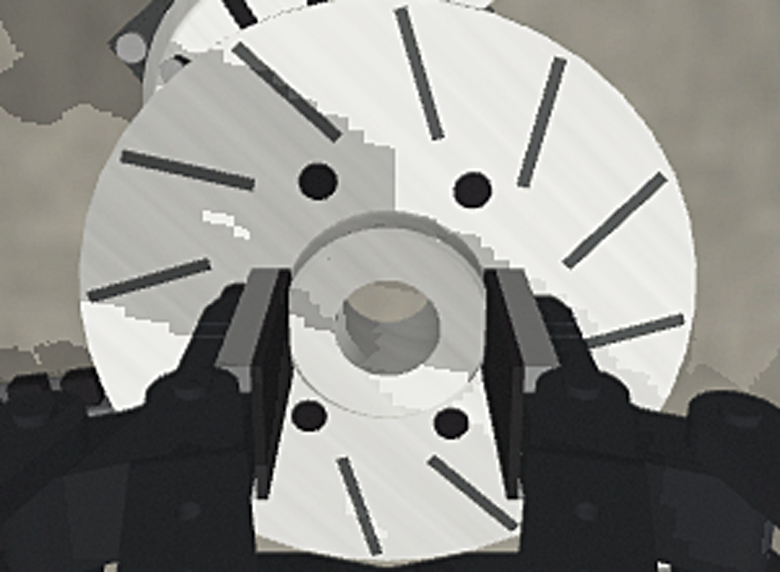

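The fan is held square, with its hub at crop (387,321). It still has 27 mm to go in y; then I'll lower it.

Call:
{"fn": "step_arm", "kwargs": {"commands": [[0.088,-0.5,0,0,0.3],[0,-0.418,0.2,0,0.3],[0,0,0.4,0,0.3],[0,0,0.4,0,0.3],[0,0,0,0,0.3],[0,0,0,0,0.3],[0,0,0.1,0,0.3],[0,0,0.1,0,0.3],[0,0,0.1,0,0.3],[0,0,0,0,0.3]]}}

```text
time_s: 28.25
eef_pos: [0.4339, -0.2961, 0.2203]
orientation: [0.0, -3.141, -0.001]
wrist_force: [-0.8, 0.1, -2.3]
opening: 0.0347
grasp_force: 60.2
```

Call:
{"fn": "step_arm", "kwargs": {"commands": [[0,0,0.1,0,0.3],[0,0,0.1,0,0.3],[0,0,0.1,0,0.3],[0,0,0.1,0,0.3],[0,0,0,0,0.3]]}}

```text
time_s: 28.75
eef_pos: [0.4338, -0.2961, 0.2081]
orientation: [-0.0, -3.141, -0.001]
wrist_force: [0.3, -0.2, -1.7]
opening: 0.0351
grasp_force: 60.2
```

Call:
{"fn": "step_arm", "kwargs": {"commands": [[-0.018,0.012,0.1,0,0.3],[0,0,0.1,0,0.3],[0,0,0.1,0,0.3],[0,0,0.1,0,0.3],[0,0,0.1,0,0.3],[0,0,0.1,0,0.3],[0,0,0,0,0.3]]}}

```text
time_s: 29.45
eef_pos: [0.4344, -0.2958, 0.1902]
orientation: [-0.0, -3.141, -0.001]
wrist_force: [-0.2, -0.2, -0.8]
opening: 0.035
grasp_force: 60.2
```

Call:
{"fn": "step_arm", "kwargs": {"commands": [[0,0,0.1,0,0.3],[0,0,0.1,0,0.3],[0,0,0.1,0,0.3],[0,0,0.1,0,0.3],[0,0,0.1,0,0.3],[0,0,0,0,0.3]]}}

```text
time_s: 30.05
eef_pos: [0.4344, -0.2958, 0.1751]
orientation: [-0.0, -3.141, -0.001]
wrist_force: [0.9, -0.2, -1.9]
opening: 0.0348
grasp_force: 60.2
```

Call:
{"fn": "step_arm", "kwargs": {"commands": [[0,0,0.15,0,0.3],[0,0,0.15,0,0.3],[0,0,0.1,0,0.3],[0,0,0.1,0,0.3],[0,0,0.05,0,0.3],[0,0,0.04,0,0.3],[0,0,0,0,0.3]]}}

```text
time_s: 30.75
eef_pos: [0.4345, -0.2959, 0.158]
orientation: [0.0, -3.142, -0.0]
wrist_force: [-0.7, 0.5, -2.1]
opening: 0.0347
grasp_force: 60.3
```

Call:
{"fn": "step_arm", "kwargs": {"commands": [[0,0,0.03,0,0.3],[0,0,0,0,0.3]]}}

```text
time_s: 30.95
eef_pos: [0.4347, -0.296, 0.1574]
orientation: [0.0, 3.141, -0.0]
wrist_force: [0.5, -1.2, -0.9]
opening: 0.0349
grasp_force: 60.3
```

Call:
{"fn": "step_arm", "kwargs": {"commands": [[0,0,0.02,0,0.3],[0,0,0,0,0.6],[0,0,0,0,0.6],[0,0,0,0,0.6],[0,0,0,0,0.6],[0,0,-0.6,0,0.6],[0,0,-0.9,0,0.6],[0,0,-0.9,0,0.6],[0,0,-0.9,0,1],[0,0,0,0,1]]}}

```text
time_s: 31.95
eef_pos: [0.4356, -0.2968, 0.2601]
orientation: [0.0, 3.136, -0.007]
wrist_force: [0.7, -0.4, -0.2]
opening: 0.0781
grasp_force: 0.0
```

Call:
{"fn": "step_arm", "kwargs": {"commands": [[-0.1,1,0,0,1],[-0.1,1,0,0,1],[-0.1,1,0,0,1],[-0.1,1,0,0,1],[-0.1,1,0,0,1],[-0.1,1,0.3,0,1],[-0.1,1,0.6,0,1],[-0.1,1,0.8,0,1],[-0.1,1,0.8,0,1],[-0.1,1,0.7,0,1]]}}

```text
time_s: 32.95
eef_pos: [0.4639, 0.0054, 0.1577]
orientation: [-0.0, -3.14, -0.0]
wrist_force: [1.1, 0.3, -0.6]
opening: 0.0854
grasp_force: 0.0
```

Call:
{"fn": "step_arm", "kwargs": {"commands": [[0,0.3,0,0,1],[0,0,0,0,1],[0,0,0,0,1]]}}

```text
time_s: 33.25
eef_pos: [0.4651, 0.0123, 0.1607]
orientation: [0.0, 3.14, -0.001]
wrist_force: [-0.6, -0.1, -0.4]
opening: 0.0856
grasp_force: 0.0
```

```bash
python3 - <<'E'
from h import *
s,k,im=snap("wrist","w9"); togo([.465,.013,.004])
b=meas("wrist",k,"pulley",.023,.031,[.465,.013])
for d in nets.place_of("wrist","pulley"): print(np.round(d["position"],4),round(d["confidence"],2))
k2=calibration("scene");read_camera("scene")
for n in("fan","spacer"):
  for d in nets.place_of("scene",n): print(n,np.round(d["position"],4),round(d["confidence"],2))
cv2.imwrite("pics/c7.png",cv2.resize(im[110:300,170:390,::-1],None,fx=3.5,fy=3,interpolation=2))
E
```

```text
pos [0.4651 0.012  0.1608] yaw of y 89.95 units [0.015 0.034 5.227]
pulley conf 0.69 px [277.6 194.4] xy [0.4638 0.0122] area ratio 0.99
[0.3619 0.005  0.0004] 0.92
[ 0.4616  0.0177 -0.0013] 0.64
fan [ 0.7428 -0.1065  0.0044] 0.69
fan [ 0.4348 -0.2953  0.1415] 0.55
```

The pulley silhouette is 0.99 of the 62 mm model, so it is the right one, at (0.4638, 0.012). The network puts the fan on the shaft at z=0.1415, so it is seated.

Call:
{"fn": "step_arm", "kwargs": {"commands": [[0.045,0,0.2,0,1],[0,0,0.3,1,1],[0,0,0.3,1,1],[0,0,0.3,1,1],[0,0,0.3,1,1],[0,0,0.3,1,1],[0,0,0.3,1,1],[0,0,0.3,1,1],[0,0,0.3,1,1],[0,0,0.3,1,1]]}}

```text
time_s: 34.55
eef_pos: [0.463, 0.013, 0.0718]
orientation: [-1.432, -2.796, 0.0]
wrist_force: [-0.6, -0.2, -0.8]
opening: 0.0855
grasp_force: 0.0
```

Call:
{"fn": "step_arm", "kwargs": {"commands": [[0,0,0.3,1,1],[0,0,0.3,1,1],[0,0,0.3,1,1],[0,0,0.3,1,1],[0,0,0.3,1,1],[0,0,0.3,1,1],[0,0,0.3,0,1],[0,0,0.2,0,1],[0,0,0,0,1],[0,0,0,0,1]]}}

```text
time_s: 35.55
eef_pos: [0.4633, 0.0131, 0.0037]
orientation: [2.22, 2.223, 0.0]
wrist_force: [0.6, -0.4, 0.2]
opening: 0.0856
grasp_force: 0.0
```

Call:
{"fn": "step_arm", "kwargs": {"commands": [[0,0,0,0,0.6],[0,0,0,0,0.6],[0,0,0,0,0.6],[0,0,0,0,0.6],[0,0,0,0,0.6],[0,0,0,0,1],[0,0,0,0,1],[0,0,0,0,1]], "newtons": 20}}

```text
time_s: 36.35
eef_pos: [0.4632, 0.0131, 0.0035]
orientation: [-2.221, -2.222, -0.0]
wrist_force: [-0.1, -0.6, 0.2]
opening: 0.0852
grasp_force: 0.0
```

Call:
{"fn": "step_arm", "kwargs": {"commands": [[0,0,0,-1,1],[0,0,0,-1,1],[0,0,0,-1,1],[0,0,0,-1,1],[0,0,0,-1,1],[0,0,0,-1,1],[0,0,0,-1,1],[0,0,0,-1,1],[0,0,0,-1,1],[0,0,0,-1,1]]}}

```text
time_s: 37.35
eef_pos: [0.4632, 0.0131, 0.0035]
orientation: [-0.806, -3.036, -0.0]
wrist_force: [0.4, 0.2, 0.6]
opening: 0.0853
grasp_force: 0.0
```

Call:
{"fn": "step_arm", "kwargs": {"commands": [[0,0,0,-1,1],[0,0,0,-1,1],[0,0,0,-1,1],[0,0,0,-1,1],[0,0,0,-1,1],[0,0,0,0,1],[0,0,0,0,0.6],[0,0,0,0,0.6],[0,0,0,0,0.6],[0,0,0,0,0.6]], "newtons": 60}}

```text
time_s: 38.35
eef_pos: [0.4636, 0.013, 0.0045]
orientation: [0.003, 3.141, -0.0]
wrist_force: [-2.8, -0.8, 7.0]
opening: 0.0609
grasp_force: 64.8
```

Call:
{"fn": "step_arm", "kwargs": {"commands": [[0,0,0,0,0.6],[0,0,0,0,0.6]]}}

```text
time_s: 38.55
eef_pos: [0.4636, 0.013, 0.0045]
orientation: [0.003, 3.141, -0.0]
wrist_force: [-2.2, 0.2, 6.7]
opening: 0.0611
grasp_force: 64.8
```

Call:
{"fn": "step_arm", "kwargs": {"commands": [[0,0,-0.4,0,0.6],[0,0,-0.9,0,0.6],[0,0,-1,0,0.6],[0,0,-1,0,0.6],[0,0,-1,0,0.6],[0,0,-1,0,0.6],[0,0,-1,0,0.6],[0,0,-1,0,0.6],[0,0,-1,0,0.6],[0,0,0,0,0.6]]}}

```text
time_s: 39.55
eef_pos: [0.4644, 0.0131, 0.2572]
orientation: [0.001, 3.134, -0.0]
wrist_force: [0.5, -0.1, -2.6]
opening: 0.0605
grasp_force: 66.7
```

Call:
{"fn": "step_arm", "kwargs": {"commands": [[0.1,-0.9,0,0,0.6],[0.1,-1,0,0,0.6],[0.1,-1,0,0,0.6],[0.1,-1,0,0,0.6],[0.1,-1,0,0,0.6],[0.1,-1,0,0,0.6],[0.1,-1,0,0,0.6],[0.1,-1,0,0,0.6],[0.1,-1,0,0,0.6],[0.07,-0.9,0,0,0.6]]}}

```text
time_s: 40.55
eef_pos: [0.4332, -0.2819, 0.2506]
orientation: [-0.002, -3.139, -0.003]
wrist_force: [0.5, 0.0, -3.4]
opening: 0.061
grasp_force: 66.6
```

Call:
{"fn": "step_arm", "kwargs": {"commands": [[0,-0.49,0,0,0.6],[0,0,0,0,0.6],[0,0,0,0,0.6],[0,0,0,0,0.6]]}}

```text
time_s: 40.95
eef_pos: [0.4343, -0.2946, 0.2523]
orientation: [0.002, -3.141, -0.001]
wrist_force: [0.6, 0.0, -3.0]
opening: 0.0612
grasp_force: 66.7
```

```bash
python3 - <<'E'
from h import *
togo([.4344,-.2958,.22]); s,k,im=snap("wrist","w10"); p,_=st()
cv2.imwrite("pics/c8.png",cv2.resize(im[90:350,130:430,::-1],None,fx=2.3,fy=2.3,interpolation=2)); print(proj(k,p+[0,0,.019]))
E
```

```text
pos [ 0.4343 -0.2946  0.2523] yaw of y 90.06 units [-0.003 -0.042  1.078]
[276.38148811 290.2638626 ]
```

View pics/c8.png

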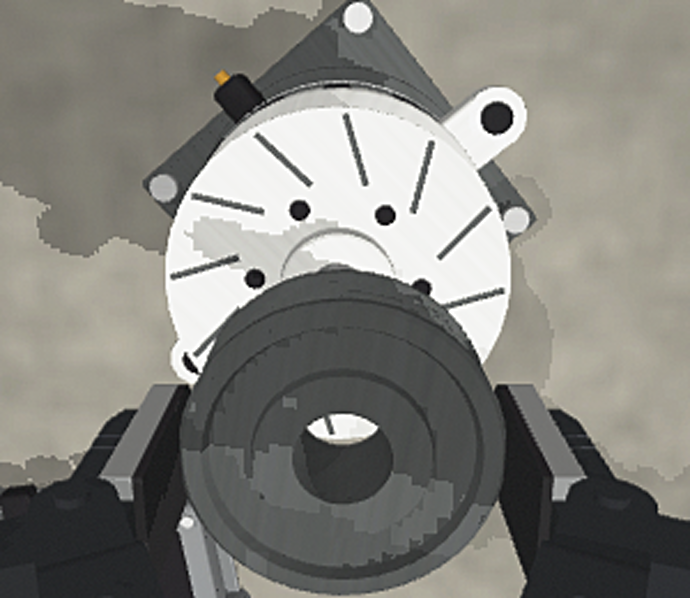

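The fan sits flat on the alternator. The held pulley's bore is at crop (343,458), with the same offset from the prediction as the spacer had, so it is centred. Lowering.

Call:
{"fn": "step_arm", "kwargs": {"commands": [[0,-0.04,0.3,0,0.6],[0,0,0.4,0,0.6],[0,0,0.4,0,0.6],[0,0,0.2,0,0.6],[0,0,0,0,0.6],[0,0,0.1,0,0.6],[0,0,0.1,0,0.6],[0,0,0.1,0,0.6],[0,0,0.1,0,0.6],[0,0,0,0,0.6]]}}

```text
time_s: 42.0
eef_pos: [0.4339, -0.2967, 0.201]
orientation: [-0.0, -3.141, -0.001]
wrist_force: [-0.4, 0.4, -3.9]
opening: 0.061
grasp_force: 66.7
```

Call:
{"fn": "step_arm", "kwargs": {"commands": [[0,0,0.1,0,0.6],[0,0,0.1,0,0.6],[0,0,0.1,0,0.6],[0,0,0.1,0,0.6],[0,0,0,0,0.6]]}}

```text
time_s: 42.5
eef_pos: [0.4339, -0.2967, 0.1889]
orientation: [-0.0, -3.141, -0.001]
wrist_force: [0.7, 1.2, -3.2]
opening: 0.0609
grasp_force: 66.7
```

Shifting by +0.9 mm in y and +0.4 mm in x to centre it, then continuing down.

Call:
{"fn": "step_arm", "kwargs": {"commands": [[-0.013,0.03,0,0,0.6],[0,0,0.1,0,0.6],[0,0,0.1,0,0.6],[0,0,0.1,0,0.6],[0,0,0.1,0,0.6],[0,0,0.1,0,0.6],[0,0,0.05,0,0.6],[0,0,0.05,0,0.6],[0,0,0,0,0.6]]}}

```text
time_s: 43.4
eef_pos: [0.4344, -0.2959, 0.1714]
orientation: [-0.0, -3.141, -0.0]
wrist_force: [-0.2, -0.6, -3.2]
opening: 0.0612
grasp_force: 66.7
```

Call:
{"fn": "step_arm", "kwargs": {"commands": [[0,0,0.03,0,0.6],[0,0,0.03,0,0.6],[0,0,0,0,0.6]]}}

```text
time_s: 43.7
eef_pos: [0.4345, -0.2959, 0.1697]
orientation: [-0.0, -3.142, -0.0]
wrist_force: [0.6, 0.4, -3.7]
opening: 0.0609
grasp_force: 66.7
```

Call:
{"fn": "step_arm", "kwargs": {"commands": [[0,0,0.03,0,0.6],[0,0,0.01,0,0.6],[0,0,0,0,0.6]]}}

```text
time_s: 44.0
eef_pos: [0.4345, -0.2959, 0.1686]
orientation: [0.0, 3.142, 0.0]
wrist_force: [0.2, -0.5, -2.8]
opening: 0.0605
grasp_force: 66.8
```

Call:
{"fn": "step_arm", "kwargs": {"commands": [[0,0,0,0,0.9],[0,0,0,0,0.9],[0,0,0,0,0.9],[0,0,0,0,0.9],[0,0,-0.5,0,0.9],[0,0,-0.9,0,0.9],[0,0,-0.9,0,0.9],[0,0,-0.7,0,0.8],[0,0,0,0,0.8]]}}

```text
time_s: 44.9
eef_pos: [0.4355, -0.2967, 0.2635]
orientation: [-0.0, 3.135, -0.007]
wrist_force: [0.5, -0.1, -0.5]
opening: 0.0683
grasp_force: 0.0
```

Call:
{"fn": "step_arm", "kwargs": {"commands": [[0.01,0.8,0,0,0.8],[0.01,1,0,0,0.8],[0.01,1,0,0,0.8],[0.01,1,0,0,0.8],[0.01,1,0,0,0.8],[0.01,1,0,0,0.8],[0.01,1,0,0,0.8],[0.01,1,0,0,0.8],[0.01,1,0,0,0.8],[0.01,1,0,0,0.8]]}}

```text
time_s: 45.9
eef_pos: [0.4311, -0.0007, 0.2582]
orientation: [-0.0, -3.141, -0.0]
wrist_force: [0.1, 0.0, 0.1]
opening: 0.068
grasp_force: 0.0
```

Call:
{"fn": "step_arm", "kwargs": {"commands": [[0.01,1,0.4,0,0.8],[0.01,1,0.4,0,0.8],[0.01,1,0.4,0,0.8],[0.01,1,0.4,0,0.8],[0.01,1,0.4,0,0.8],[0.01,1,0.4,0,0.8],[0,1,0.4,0,0.8],[0,1,0.4,0,0.8],[0,1,0.2,0,0.8],[0,1,0,0,0.8]]}}

```text
time_s: 46.9
eef_pos: [0.4288, 0.2989, 0.1549]
orientation: [0.0, -3.139, 0.002]
wrist_force: [-0.2, -0.8, 0.2]
opening: 0.0683
grasp_force: 0.0
```

Call:
{"fn": "step_arm", "kwargs": {"commands": [[0,0.3,0,0,0.8],[0,0,0,0,0.8],[0,0,0,0,0.8]]}}

```text
time_s: 47.2
eef_pos: [0.4297, 0.3063, 0.1565]
orientation: [-0.0, -3.141, 0.001]
wrist_force: [-0.3, -0.2, -1.0]
opening: 0.0684
grasp_force: 0.0
```

```bash
python3 - <<'E'
from h import *
s,k,im=snap("wrist","w11"); togo([.4295,.3075,-.001])
b=meas("wrist",k,"washer",.006,.024,[.4295,.3075])
for d in nets.place_of("wrist","washer"): print(np.round(d["position"],4),round(d["confidence"],2))
print(readout.read_state()["q"].round(2))
read_camera("scene")
for n in("fan","pulley"):
  for d in nets.place_of("scene",n): print(n,np.round(d["position"],4),round(d["confidence"],2))
E
```

```text
pos [0.4299 0.3061 0.1567] yaw of y 89.95 units [0.013 0.049 5.255]
washer conf 0.75 px [279.9 194.6] xy [0.4301 0.3083] area ratio 0.95
[ 0.4316  0.3082 -0.0019] 0.91
[ 0.55  0.1   1.5  -0.    1.54 -1.02]
fan [ 7.412e-01 -1.077e-01  3.000e-04] 0.86
fan [ 0.4331 -0.2971  0.1439] 0.66
fan [ 0.6676  0.4166 -0.0007] 0.25
pulley [ 0.4369 -0.2961  0.1612] 0.77
pulley [0.3649 0.0032 0.0037] 0.47
```

The network puts the pulley at z≈0.161, which fits seated. The washer is at (0.430, 0.3075). Same centring grasp.

Call:
{"fn": "step_arm", "kwargs": {"commands": [[0,0.045,0.2,0,0.8],[0,0,0.3,1,0.8],[0,0,0.3,1,0.8],[0,0,0.3,1,0.8],[0,0,0.3,1,0.8],[0,0,0.3,1,0.8],[0,0,0.3,1,0.8],[0,0,0.3,1,0.8],[0,0,0.3,1,0.8],[0,0,0.3,1,0.8]]}}

```text
time_s: 48.5
eef_pos: [0.4296, 0.3083, 0.0688]
orientation: [-1.432, -2.796, 0.0]
wrist_force: [-0.4, -0.2, -0.1]
opening: 0.0686
grasp_force: 0.0
```

Call:
{"fn": "step_arm", "kwargs": {"commands": [[0,0,0.3,1,0.8],[0,0,0.3,1,0.8],[0,0,0.3,1,0.8],[0,0,0.3,1,0.8],[0,0,0.3,1,0.8],[0,0,0.3,1,0.8],[0,0,0.3,0,0.8],[0,0,0.2,0,0.8],[0,0,0,0,0.8],[0,0,0,0,0.8]]}}

```text
time_s: 49.5
eef_pos: [0.4298, 0.3085, 0.0007]
orientation: [-2.22, -2.223, -0.0]
wrist_force: [-0.2, -0.1, -0.3]
opening: 0.068
grasp_force: 0.0
```

```bash
python3 - <<'E'
from h import *
togo([.4300,.3075,-.0005]); print(readout.read_state()["wrist_force"])
E
```

```text
pos [0.4298 0.3085 0.0007] yaw of y 0.07 units [-0.033  0.007  0.041]
[-0.24472736 -0.1496108  -0.26441951]
```

Call:
{"fn": "step_arm", "kwargs": {"commands": [[-0.03,0,0.04,0,0.8],[0,0,0,0,0.4],[0,0,0,0,0.4],[0,0,0,0,0.4],[0,0,0,0,0.4],[0,0,0,0,0.4],[0,0,0,0,0.75],[0,0,0,0,0.75],[0,0,0,0,0.75]], "newtons": 20}}

```text
time_s: 50.4
eef_pos: [0.4295, 0.3075, -0.0009]
orientation: [-2.221, -2.221, 0.0]
wrist_force: [0.5, -0.3, -0.2]
opening: 0.0641
grasp_force: 0.0
```

Call:
{"fn": "step_arm", "kwargs": {"commands": [[0,0,0,-1,0.75],[0,0,0,-1,0.75],[0,0,0,-1,0.75],[0,0,0,-1,0.75],[0,0,0,-1,0.75],[0,0,0,-1,0.75],[0,0,0,-1,0.75],[0,0,0,-1,0.75],[0,0,0,-1,0.75],[0,0,0,-1,0.75]]}}

```text
time_s: 51.4
eef_pos: [0.4296, 0.3075, -0.0008]
orientation: [-0.806, -3.036, 0.0]
wrist_force: [-0.4, 0.2, 1.2]
opening: 0.0643
grasp_force: 0.0
```

Call:
{"fn": "step_arm", "kwargs": {"commands": [[0,0,0,-1,0.75],[0,0,0,-1,0.75],[0,0,0,-1,0.75],[0,0,0,-1,0.75],[0,0,0,-1,0.75],[0,0,0,0,0.75],[0,0,0,0,0.4],[0,0,0,0,0.4],[0,0,0,0,0.4],[0,0,0,0,0.4]], "newtons": 40}}

```text
time_s: 52.4
eef_pos: [0.4299, 0.3077, -0.0001]
orientation: [0.002, 3.141, 0.001]
wrist_force: [-1.6, -0.4, 5.0]
opening: 0.0457
grasp_force: 40.4
```

Call:
{"fn": "step_arm", "kwargs": {"commands": [[0,0,0,0,0.4],[0,0,0,0,0.4],[0,0,0,0,0.4]]}}

```text
time_s: 52.7
eef_pos: [0.4299, 0.3077, -0.0001]
orientation: [0.002, 3.141, 0.001]
wrist_force: [-1.8, -1.8, 6.2]
opening: 0.0461
grasp_force: 40.4
```

Call:
{"fn": "step_arm", "kwargs": {"commands": [[0,0,-0.3,0,0.4],[0,0,-0.8,0,0.4],[0,0,-1,0,0.4],[0,0,-1,0,0.4],[0,0,-1,0,0.4],[0,0,-1,0,0.4],[0,0,-1,0,0.4],[0,0,-1,0,0.4],[0,0,-1,0,0.4],[0,0,0,0,0.4]]}}

```text
time_s: 53.7
eef_pos: [0.4309, 0.3082, 0.2477]
orientation: [0.001, 3.134, 0.007]
wrist_force: [0.6, -0.9, -0.0]
opening: 0.0459
grasp_force: 41.2
```

Call:
{"fn": "step_arm", "kwargs": {"commands": [[-0.15,-0.8,0,0,0.4],[0,-1,0,0,0.4],[0,-1,0,0,0.4],[0,-1,0,0,0.4],[0,-1,0,0,0.4],[0,-1,0,0,0.4],[0,-1,0,0,0.4],[0,-1,0,0,0.4],[0,-1,0,0,0.4],[0,-1,0,0,0.4]]}}

```text
time_s: 54.7
eef_pos: [0.4336, 0.0123, 0.2416]
orientation: [-0.001, -3.141, -0.0]
wrist_force: [1.4, -0.2, -1.2]
opening: 0.0459
grasp_force: 41.2
```

Call:
{"fn": "step_arm", "kwargs": {"commands": [[0,-1,0,0,0.4],[0,-1,0,0,0.4],[0,-1,0,0,0.4],[0,-1,0,0,0.4],[0,-1,0,0,0.4],[0,-1,0,0,0.4],[0,-1,0,0,0.4],[0,-1,0,0,0.4],[0,-1,0,0,0.4],[0,-1,0,0,0.4]]}}

```text
time_s: 55.7
eef_pos: [0.4337, -0.2875, 0.2414]
orientation: [-0.001, -3.141, -0.002]
wrist_force: [0.7, 0.4, 0.2]
opening: 0.0461
grasp_force: 41.2
```

Call:
{"fn": "step_arm", "kwargs": {"commands": [[0,-0.3,0,0,0.4],[0,0,0,0,0.4],[0,0,0,0,0.4],[0,0,0,0,0.4]]}}

```text
time_s: 56.1
eef_pos: [0.4344, -0.2944, 0.2424]
orientation: [-0.002, 3.141, 0.0]
wrist_force: [-0.0, 0.8, -0.9]
opening: 0.046
grasp_force: 41.2
```

```bash
python3 - <<'E'
from h import *
togo([.4344,-.2957,.21]); s,k,im=snap("wrist","w12"); p,_=st()
cv2.imwrite("pics/c9.png",cv2.resize(im[90:350,130:430,::-1],None,fx=2.3,fy=2.3,interpolation=2)); print(proj(k,p+[0,0,.006]))
E
```

```text
pos [ 0.4344 -0.2944  0.2424] yaw of y 90.07 units [-0.    -0.044  1.081]
[276.51003371 275.62201882]
```

View pics/c9.png

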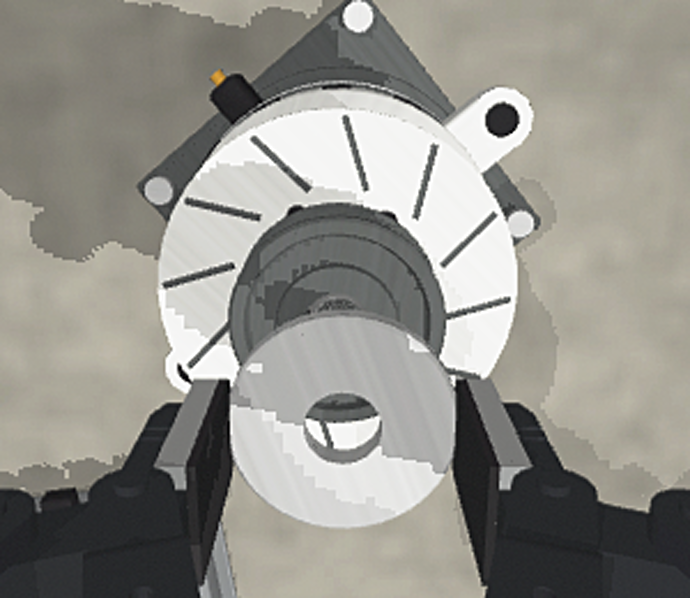

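The pulley is seated round the shaft and the washer is held level, with its bore at crop (343,427). Lowering it over the tip.

Call:
{"fn": "step_arm", "kwargs": {"commands": [[-0.01,-0.01,0.4,0,0.4],[0,0,0.4,0,0.4],[0,0,0.2,0,0.4],[0,0,0.1,0,0.4],[0,0,0,0,0.4],[0,0,0,0,0.4]]}}

```text
time_s: 56.75
eef_pos: [0.4346, -0.2959, 0.2097]
orientation: [0.0, 3.141, -0.0]
wrist_force: [0.2, 0.6, -0.3]
opening: 0.0459
grasp_force: 41.2
```

Call:
{"fn": "step_arm", "kwargs": {"commands": [[0,0,0.05,0,0.4],[0,0,0.05,0,0.4],[0,0,0.05,0,0.4],[0,0,0,0,0.4]]}}

```text
time_s: 57.15
eef_pos: [0.4344, -0.2957, 0.2046]
orientation: [-0.0, -3.141, -0.0]
wrist_force: [1.2, 0.0, -0.8]
opening: 0.046
grasp_force: 41.2
```

Call:
{"fn": "step_arm", "kwargs": {"commands": [[0,0,0.06,0,0.4],[0,0,0.06,0,0.4],[0,0,0.06,0,0.4],[0,0,0.06,0,0.4],[0,0,0,0,0.4]]}}

```text
time_s: 57.65
eef_pos: [0.4344, -0.2957, 0.1973]
orientation: [-0.0, -3.141, -0.001]
wrist_force: [-0.4, 0.5, -0.1]
opening: 0.0457
grasp_force: 41.2
```

Call:
{"fn": "step_arm", "kwargs": {"commands": [[0,0,0.06,0,0.4],[0,0,0.06,0,0.4],[0,0,0.06,0,0.4],[0,0,0.06,0,0.4],[0,0,0,0,0.4]]}}

```text
time_s: 58.15
eef_pos: [0.4344, -0.2957, 0.1901]
orientation: [-0.0, -3.141, -0.001]
wrist_force: [-0.4, 0.0, -0.7]
opening: 0.0456
grasp_force: 41.2
```

Call:
{"fn": "step_arm", "kwargs": {"commands": [[0,0,0.04,0,0.4],[0,0,0.03,0,0.4],[0,0,0,0,0.4]]}}

```text
time_s: 58.45
eef_pos: [0.4344, -0.2958, 0.1882]
orientation: [-0.0, -3.141, -0.0]
wrist_force: [-0.7, 0.0, -0.3]
opening: 0.0456
grasp_force: 41.2
```

Call:
{"fn": "step_arm", "kwargs": {"commands": [[0,0,0.03,0,0.4],[0,0,0,0,0.4]]}}

```text
time_s: 58.65
eef_pos: [0.4345, -0.2957, 0.1874]
orientation: [0.0, -3.142, -0.0]
wrist_force: [-0.3, -0.1, -0.5]
opening: 0.0459
grasp_force: 41.2
```

Call:
{"fn": "step_arm", "kwargs": {"commands": [[0,0,0,0,0.7],[0,0,0,0,0.7],[0,0,0,0,0.7],[0,0,0,0,0.7],[0,0,-0.4,0,0.7],[0,0,-0.8,0,0.7],[0,0,-0.9,0,0.7],[0,0,-0.9,0,0.7],[-0.5,0.2,0,0,0.7],[-0.9,0.4,0,0,0.7]]}}

```text
time_s: 59.65
eef_pos: [0.4768, -0.2784, 0.2795]
orientation: [0.004, 3.139, -0.003]
wrist_force: [1.0, -0.9, -0.6]
opening: 0.0597
grasp_force: 0.0
```

Call:
{"fn": "step_arm", "kwargs": {"commands": [[-0.9,0.9,0,0,0.7],[-0.9,0.9,0,0,0.7],[-0.9,0.9,0,0,0.7],[0,0.5,0,0,0.7],[0,0,0,0,0.7],[0,0,0,0,0.7]]}}

```text
time_s: 60.25
eef_pos: [0.5572, -0.1822, 0.2777]
orientation: [0.0, 3.142, -0.001]
wrist_force: [0.0, 0.2, 0.0]
opening: 0.0597
grasp_force: 0.0
```

```bash
python3 - <<'E'
from h import *
A=[]
for c in("scene","side","wrist"):
    s,k,im=snap(c,c+"_end")
    for n in("washer","pulley","fan","spacer"):
        for d in nets.place_of(c,n):
            p=d["position"]
            if np.hypot(p[0]-.435,p[1]+.296)<.03: print(c,n,np.round(p,4),round(d["confidence"],2))
    u=proj(k,[.435,-.296,.17]).astype(int); h=35 if c!="wrist" else 60
    y0,x0=max(u[1]-h,0),max(u[0]-h,0); A.append(cv2.resize(im[y0:y0+2*h,x0:x0+2*h,::-1],(266,400) if 0 else (266,266),interpolation=2))
    # tip / top-of-washer check pixels
    print(c,"tip",proj(k,[.435,-.296,.205]).round(1),"wtop",proj(k,[.435,-.296,.193]).round(1),"origin",x0,y0)
cv2.imwrite("pics/c10.png",np.hstack(A))
E
```

```text
scene washer [ 0.4317 -0.294   0.1911] 0.37
scene pulley [ 0.4368 -0.2995  0.1619] 0.49
scene fan [ 0.4361 -0.2948  0.143 ] 0.82
scene tip [228.5 122.8] wtop [228.7 125.8] origin 194 96
side washer [ 0.4386 -0.2956  0.1852] 0.48
side pulley [ 0.4379 -0.297   0.1634] 0.69
side fan [ 0.4335 -0.2966  0.1437] 0.81
side tip [356.7 123.7] wtop [356.3 127.8] origin 320 100
wrist washer [ 0.4359 -0.2962  0.1832] 0.61
wrist tip [83.5 24.4] wtop [94.6 29.6] origin 52 0
```

View pics/c10.png

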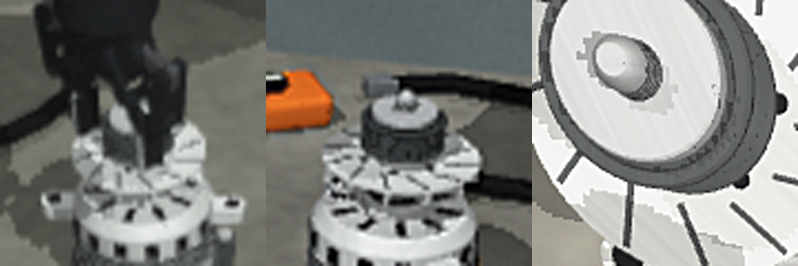

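The side and wrist crops show the full stack: the washer flat on the pulley, the pulley on the fan's hub, the fan above the boss, and only the thread end sticking out. The measured heights (0.143, 0.163, 0.186) match the nominal ones, so I'm handing in.

```bash
python3 -c "
from station import robot
print(robot.hand_in())"
```

```text
the job is handed in; nothing more can be done
None
```

The spacer, fan (blades down), pulley and washer went on the shaft in that order, each let go at its seat height; the cameras showed the full stack, and I handed in at about 60 s with the gripper clear (the hand-in returned no verdict).

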